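# Turn the proofing leaf over onto the lino block

## Robot

A 7-joint arm with a two-finger parallel gripper is mounted at the origin on the work surface. World frame = base frame: x ahead of the robot, y to its left, z up, the work surface at z = 0. Lengths are in m, angles in degrees, forces in N, time in s.
With the tool pointing down it reaches from about 0.4 to 0.85 m from the base axis. Payload 4.4 kg.
Tool frame: the origin (TCP) lies midway between the tips of the shut fingers; the grasp point (between the pads) lies 19 mm behind it; z points along the fingers, y is the line along which they close (so a half turn about z gives the same grasp; the last joint's range is limited). The gripper opens to 94 mm and grips with 3 to 60 N. Pads are 16 mm wide; open, the fingers measure 119 mm over their backs; the gripper's body (75 mm by 177 mm) begins 78 mm behind the grasp point.
Start: joints at [-75.504, 36.005, 2.206, 86.941, -1.547, 57.084, -1.146], TCP at [0.204, 0.617, 0.205] pointing down, gripper open.
Joint ranges: [-175.42, 175.42], [-21.48, 121.26], [-71.46, 75.88], [10.55, 141.38], [-63.04, 243.04], [13.31, 113.54], [-168.57, 168.57]. Speed limits (degrees/s): [147.25, 147.25, 180, 180, 180, 180, 180].

## Interface

Orientations are given as [roll, pitch, yaw] about the fixed x, y, z axes, in that order (R = Rz(yaw) Ry(pitch) Rx(roll)).
In Python, from plant import bot gives the robot as it stands.
- The arm moves only by the tool move_arm, never from a script. Its argument "increments" is a list of rows, each an object of numbers: "x", "y", "z": the shift along the tool's x, y, z in mm; "roll": the turn about the tool's z in degrees. In form: [{"x": .., "y": .., "z": .., "roll": ..}, ...]. A call has 1 to 8 rows; each row is the pose to reach, as a shift and turn from the pose commanded when the call began, along the tool's axes at that moment; what a row does not reach only later rows make up. A row lasts 1/12 s, in which the tool goes at most 41.7 mm and 7.16 degrees, less where a joint would pass 70% of its speed; a pose out of reach is approached as far as the arm can. A call with a gripper value outside its range is refused whole. "grip" is the opening, from 0 (shut) to 1 (fully open), set as the call begins (left out, the last holds). The fingers move at their own pace and stop on an object; the grip force is fixed at half the most. Time passes only in rows, so rows that repeat a pose let the fingers close. It gives the time, the measured TCP pose, the force, the opening and the grip force at its end, in the units of the state.
- bot.sense(): the state, without advancing time (a new reading comes with each control period).
- bot.snapshot(name): name is "scene" or "top" or "wrist"; returns the picture (400x640x3 uint8, red, green, blue); there is no depth.
- bot.camera_model(name): a dict with "fx", "fy", "cx", "cy" (pixels), "k1" (the pictures are not rectified: a ray, as slopes to the right and down, at radius r is drawn at 1 + k1 r^2 times it, then the intrinsics apply), "R" (3x3) and "t" (3): a world point X has camera coordinates R X + t; the wrist camera has in their place "tool_from_camera" (4x4, takes a point from camera to tool coordinates, whose origin is the TCP and whose axes are the flange's). Camera axes: x right, y down, z forward; pixel columns grow to the right and rows downward; lengths in m; the calibration is good to about 2 mm. A picture is of the moment at which its call begins: read the wrist's pose just before it. camera_model takes no time and is no camera call.
- bot.sign_off(): hands the job in; it is judged then, once.
The state is a dict: "clock": time; "joint_pos": joint angles; "qd": joint speeds; "effort": joint torques, N m; "tool_pos": TCP position; "ee_rot": TCP orientation; "ft_force": force on the tool from outside, world axes, zero at the start; "torque": the same for the moment, N m; "width": opening from 0.0 (shut) to 1.0 (fully open); "gripper_force": force on a finger pad.
Only numpy, scipy, OpenCV 4.12 (cv2) and the standard library are available. Lean on these libraries where they do the work, as an engineer would, in place of code of your own. Each camera call takes 0.05 s, during which the arm holds its last target. There are 200 camera calls.

## Task

Take a proof on the small hinged printing jig: with your fingertips push the thin wooden leaf, which carries the paper, up and over its spine so that it lies fully flat on the lino block on the other side, then press down on the middle of its back for about a second and take your hand away. Only push the leaf, never pinch it between the fingers, turn it over gently without slamming or forcing it, and leave everything else on the table where it is.

Things in the scene. Friction and masses are not known exactly. Their poses are not given: they have to be found in the camera images.
- jig: the proofing jig, screwed to the table: a plywood base 220 mm (its x) by 200 mm (its y, from y = -200 to 0 mm) by 45 mm high, with a 4 mm lino block and two wooden bearers on top, up to 49 mm. Origin on the table under the spine's middle; z up, x along the spine. The leaf is parked on the +y side, over the open table, and belongs on the -y side
- spine (a point): middle of the spine (hinge axis), on the jig, 52 mm above the table; x along the axis, z up
- leaf (a joint): turn of the leaf about the spine: 0 = level, sticking out over the table to the jig's +y side; 1.57 = upright; 3.14 = fully flat on the block, its stop. It starts parked between 0.05 and 0.4. The hinge has friction and the leaf stays at any angle where it is left; pushing it at its free edge takes 1 to 4 N
- leaf_mid (a point): middle of the leaf, half-way through its 6 mm thickness, 77.5 mm from the spine axis. The leaf is a plain stiff board 180 mm long along the spine (its x, +-90 mm from here), reaching 155 mm from the spine axis (its y points from spine to free edge). Its z is normal to it: +z is the face with the paper (up when parked), -z the bare back, which is under the leaf when parked and on top when it lies on the block, then 55 mm above the table
- leaf_edge (a point): middle of the leaf's free edge, 155 mm from the spine axis, axes as leaf_mid; nothing but the table and a 4 mm flat offcut is under it when parked, so that fingertips fit in below it from outside
- gouge_a: carving gouge with wooden handle, 152 mm long, 27 mm high, lying on the table to the left of the jig; origin under its handle
- gouge_b: carving gouge with a red plastic handle, same size, lying beyond the jig; origin under its handle
- offcut: flat piece of lino, 120 x 70 x 4 mm, lying on the table under the parked leaf; origin under its centre
- brayer: ink roller, 112 mm wide, 140 mm long with handle, 40 mm high, lying on the table beyond the jig's -y side; origin under the roller's centre
- ink_tin: round ink tin, 76 mm across, 60 mm high; origin under its centre
- ink_jar: ink jar, 60 mm across, 75 mm high; origin under its centre
- baren: flat round rubbing disc, 110 mm across, with a bar grip on top, 38 mm high; origin under its centre
- drink: clear drink bottle, 66 mm across, 210 mm high; origin under its centre

How it is judged:
By the outcome, as a careful person would: the job done as asked, in the order asked, and still so for the second after the job is handed in, with the robot touching nothing.
It also fails if it takes over 51 s, if anything falls off the work surface, if the arm or the gripper's body presses on something with over 40 N, if the wrist force passes 120 N, or if a joint passes its speed limit or range.

## Working session

There is one attempt and no reset: what is moved stays moved. The work goes in short steps, Python scripts to look and compute and a tool call to move; the robot and the scene stay as the last step left them, time stands still between calls to the robot, and variables do not carry over. Pictures are saved under pics/ and viewed, at most 10 in all, crops included, and the job is handed in when it is done.

Besides the shell and the picture viewer there is one more tool, called after "Emit:" as a command line: name --argument value ..., lists and objects as JSON in quotes. move_arm: Moves the arm, as the interface text tells. Its arguments: {"type":"object","properties":{"increments":{"type":"array","items":{"type":"object","properties":{"x":{"type":"number"},"y":{"type":"number"},"z":{"type":"number"},"roll":{"type":"number"}}}},"grip":{"type":"number"}},"required":["increments"]}

```bash
mkdir -p pics; ls
python3 - <<'E'
from plant import bot
import cv2
s=bot.sense(); print(s)
for n in("scene","top"):
    cv2.imwrite(f"pics/{n}0.png",cv2.cvtColor(bot.snapshot(n),cv2.COLOR_RGB2BGR)); print(n,bot.camera_model(n))
E
```

```text
pics
{'clock': 0.0, 'joint_pos': array([-75.50547588,  36.05841595,   2.20203572,  86.99540154,
        -1.54617618,  57.08424421,  -1.14823473]), 'qd': array([-0.1067529 , -0.06236959, -0.02021162,  0.00723291,  0.01726667,
       -0.17472811,  0.00672724]), 'effort': array([ 8.85080408e-05, -5.49730575e+01,  1.14387307e+00, -1.86630625e+01,
       -5.21868747e-02,  2.33620667e-02,  1.56990795e-04]), 'tool_pos': array([0.20347541, 0.61662541, 0.20456297]), 'ee_rot': array([-1.79891619e+02,  1.77272367e-03,  1.61733978e+02]), 'ft_force': array([-0.23491178,  0.08497703, -0.09579326]), 'torque': array([ 0.0230691 , -0.014363  , -0.02443156]), 'gripper_force': 0.0, 'width': 1.0024713830490946}
scene {'fx': 369.79133210378666, 'fy': 369.79133210378666, 'cx': 320.99105602576435, 'cy': 202.05271007682086, 'k1': 0.005407879037969733, 'R': array([[-0.11126564,  0.99362184,  0.01831912],
       [ 0.7285154 ,  0.09408905, -0.67853708],
       [-0.67593289, -0.06215211, -0.73433769]]), 't': array([ 0.08428505, -0.36921516,  1.59520441])}
top {'fx': 511.6386460601902, 'fy': 511.6386460601902, 'cx': 316.09626703911243, 'cy': 204.35944833228885, 'k1': -0.11598404221808463, 'R': array([[ 0.01908671, -0.99955248,  0.02303337],
       [-0.98643783, -0.02258259, -0.16257439],
       [ 0.16302179, -0.01961798, -0.98642741]]), 't': array([-0.04442728,  0.59037674,  1.37481254])}
```

View pics/scene0.png

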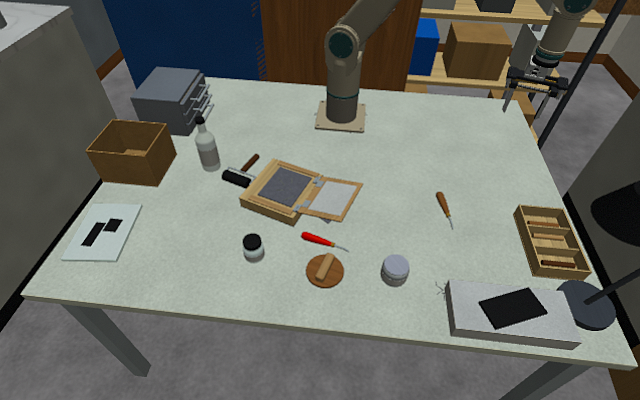

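View pics/top0.png

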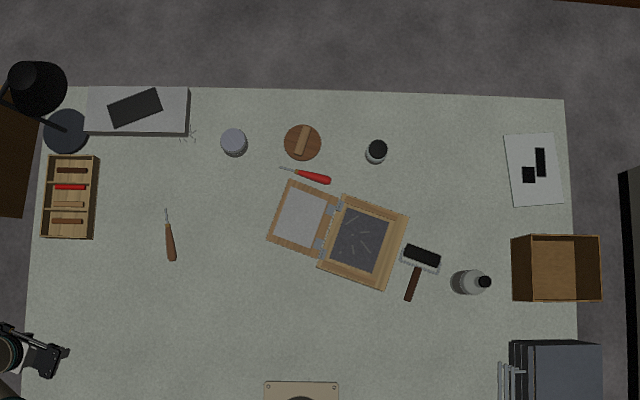

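The jig is at about (360,243) in the top view. The leaf sticks out left to (290,217), and the robot base is at the bottom. Next, an enlarged crop for corner pixels.

Run:
```python
import cv2
a=cv2.imread("pics/top0.png")[170:300,255:425]
cv2.imwrite("pics/topc.png",cv2.resize(a,None,fx=4.5,fy=4.5,interpolation=cv2.INTER_CUBIC))
a=cv2.imread("pics/scene0.png")[150:240,230:380]
cv2.imwrite("pics/scenec.png",cv2.resize(a,None,fx=5,fy=5,interpolation=cv2.INTER_CUBIC))
```

```text
(no output)
```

View pics/topc.png

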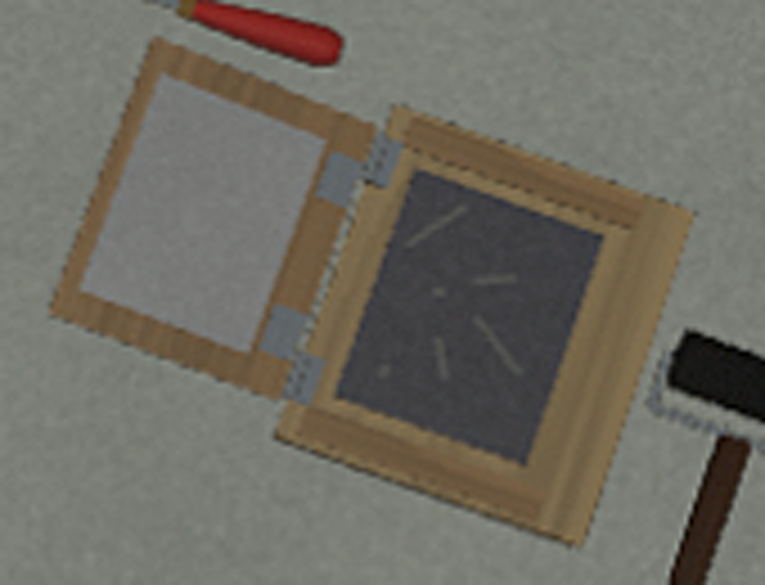

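View pics/scenec.png

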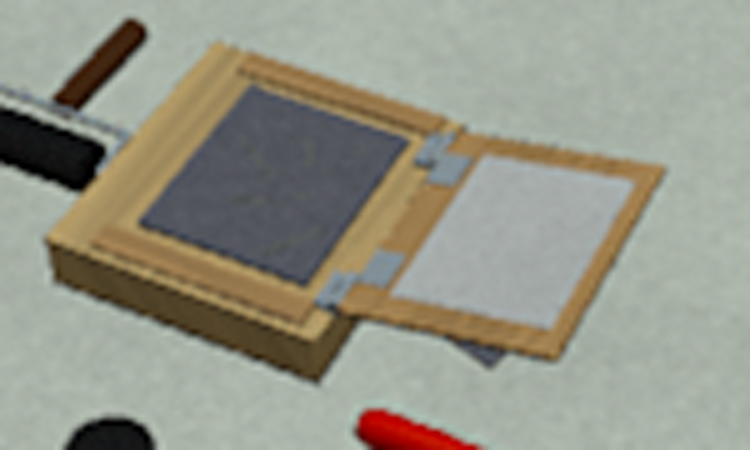

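The crops show the base-top corners clearly: top view (397,103), (692,211), (578,545), (276,436). The leaf's free-edge corners are at (152,38) and (50,316). I'll fit the jig pose and leaf angle to both views.

```bash
cat > h.py <<'E'
import numpy as np
from plant import bot
from scipy.optimize import least_squares
def proj(n,X):
    c=bot.camera_model(n); p=np.atleast_2d(X)@np.array(c["R"]).T+c["t"]
    s=p[:,:2]/p[:,2:]; s=s*(1+c["k1"]*(s**2).sum(1,keepdims=True))
    return s*[c["fx"],c["fy"]]+[c["cx"],c["cy"]]
def jig(p,P):
    c,s=np.cos(p[2]),np.sin(p[2]); P=np.atleast_2d(P)
    return P@np.array([[c,s,0],[-s,c,0],[0,0,1]])+[p[0],p[1],0]
def leafpt(a,x,r,h): # jig frame
    return [x,r*np.cos(a)-h*np.sin(a),.052+r*np.sin(a)+h*np.cos(a)]
E
python3 - <<'E'
from h import *
T=np.array([[397,103],[692,211],[578,545],[276,436],[152,38],[50,316]])/4.5+[254.6,169.6]
S=np.array([[48,240],[215,42],[318,340],[665,167],[555,358]])/5+[229.6,149.6]
def f(p,full=False):
    B=[[.11,0,.045],[.11,-.2,.045],[-.11,-.2,.045],[-.11,0,.045]]
    a=p[3]; e=[leafpt(a,.09,.155,.003),leafpt(a,-.09,.155,.003)]
    t=proj("top",jig(p,B+e))-T
    s=proj("scene",jig(p,[B[1],B[2],B[0],e[1],e[0]]))-S
    return np.r_[t.ravel(),s.ravel()]
r=least_squares(f,[.6,0,-.3,.2]); p=r.x
print(p,np.degrees(p[2:])); print(r.fun.reshape(-1,2).round(1))
a=p[3]
for n,q in dict(spine=[0,0,.052],edge=leafpt(a,0,.155,0),mid=leafpt(a,0,.0775,0),flatmid=[0,-.0775,.055]).items(): print(n,jig(p,q))
E
```

```text
[ 0.52357944 -0.06831482 -0.32561967  0.19536933] [-18.65663275  11.19383828]
[[-1.  -0.2]
 [ 0.6 -0.2]
 [ 1.   0.4]
 [-0.7 -0. ]
 [-0.2 -0.4]
 [-0.8 -0.4]
 [-1.1 -0.7]
 [-0.2 -0.7]
 [-0.5 -0.1]
 [ 0.1 -0.3]
 [ 0.4  0. ]]
spine [[ 0.52357944 -0.06831482  0.052     ]]
edge [[0.57222004 0.07574658 0.08208997]]
mid [[0.54789974 0.00371588 0.06704499]]
flatmid [[ 0.49878751 -0.14174241  0.055     ]]
```

```bash
cat >> h.py <<'E'
from scipy.spatial.transform import Rotation as Ro
PJ=np.array([.52358,-.06831,-.32562])
def now():
    s=bot.sense(); q=jig([0,0,-PJ[2]],s["tool_pos"]-[PJ[0],PJ[1],0])[0]
    print("t",round(s["clock"],2),"jig xyz mm",(q*1e3).round(1),"F jig",jig([0,0,-PJ[2]],s["ft_force"])[0].round(1),"rpy",s["ee_rot"].round(2)); return s
def to(*P):
    s=now(); R=Ro.from_euler("xyz",s["ee_rot"],degrees=True)
    for p in P: print(p,R.inv().apply(jig(PJ,np.array(p)/1e3)[0]-s["tool_pos"]).round(4)*1e3)
E
python3 -c "
from h import *
to([0,230,205],[0,200,40])"
```

```text
t 0.1 jig xyz mm [-522.4  546.7  204.7] F jig [ 0.5  0.4 -0.7] rpy [-179.91    0.    161.74]
[0, 230, 205] [-5.202e+02 -3.202e+02  2.000e-01]
[0, 200, 40] [-520.  -350.   165.3]
```

Emit:
move_arm --grip 0 --increments '[{"x": -15,"y": -9},{"x": -45,"y": -28},{"x": -78,"y": -48},{"x": -111,"y": -68},{"x": -144,"y": -89},{"x": -177,"y": -109},{"x": -210,"y": -129},{"x": -243,"y": -150}]'

```text
validation failed for argument at $.in...
```

Emit:
move_arm --increments '[{"x": -33,"y": -20},{"x": -66,"y": -40},{"x": -99,"y": -61},{"x": -132,"y": -81},{"x": -165,"y": -101},{"x": -198,"y": -122},{"x": -231,"y": -142},{"x": -255,"y": -157}]'

```text
validation failed for argument at $.in...
```

```bash
python3 -c "
from h import *
to([0,210,45])"
```

```text
t 0.1 jig xyz mm [-522.4  546.7  204.7] F jig [ 0.5  0.4 -0.7] rpy [-179.91    0.    161.74]
[0, 210, 45] [-520.1 -340.   160.3]
```

Emit:
move_arm --grip 0 --increments '[{"x": -15,"y": -9,"z": 0,"roll": 0},{"x": -45,"y": -28,"z": 0,"roll": 0},{"x": -78,"y": -48,"z": 0,"roll": 0},{"x": -111,"y": -68,"z": 0,"roll": 0},{"x": -144,"y": -89,"z": 0,"roll": 0},{"x": -177,"y": -109,"z": 0,"roll": 0},{"x": -210,"y": -129,"z": 0,"roll": 0},{"x": -243,"y": -150,"z": 0,"roll": 0}]'

```text
clock: 0.77
tool_pos: [0.3882, 0.397, 0.2052]
ee_rot: [-180.0, -0.0, 161.7]
ft_force: [-0.3, 0.1, 0.5]
width: 0.468
gripper_force: 0.0
```

Emit:
move_arm --increments '[{"x": -33,"y": -20,"z": 0,"roll": 0},{"x": -66,"y": -40,"z": 0,"roll": 0},{"x": -99,"y": -61,"z": 0,"roll": 0},{"x": -132,"y": -81,"z": 0,"roll": 0},{"x": -165,"y": -101,"z": 0,"roll": 0},{"x": -198,"y": -122,"z": 0,"roll": 0},{"x": -231,"y": -142,"z": 0,"roll": 0},{"x": -255,"y": -157,"z": 0,"roll": 0}]'

```text
clock: 1.43
tool_pos: [0.5823, 0.1657, 0.2051]
ee_rot: [-179.9, 0.1, 161.6]
ft_force: [-0.1, 0.2, -0.5]
width: 0.003
gripper_force: 0.0
```

```bash
python3 -c "
from h import *
to([0,200,45])
import cv2
cv2.imwrite('pics/w1.png',cv2.cvtColor(bot.snapshot('wrist'),cv2.COLOR_RGB2BGR))"
```

```text
t 1.43 jig xyz mm [-19.3 240.4 205.1] F jig [-0.2  0.1 -0.5] rpy [-1.7991e+02  5.0000e-02  1.6155e+02]
[0, 200, 45] [-19.  -40.3 160.2]
```

View pics/w1.png

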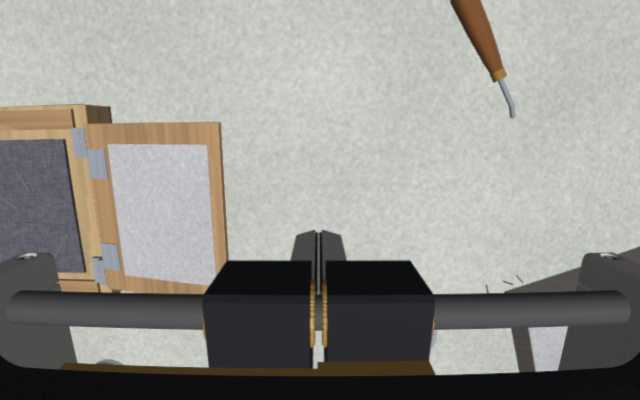

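The wrist view shows the leaf's edge at column ~222 and the tips at (318,235), with free table below. I'm descending outside the edge.

Emit:
move_arm --increments '[{"x": -7,"y": -3,"z": 18,"roll": 0},{"x": -10,"y": -8,"z": 45,"roll": 0},{"x": -10,"y": -15,"z": 75,"roll": 0},{"x": -10,"y": -22,"z": 105,"roll": 0},{"x": -10,"y": -28,"z": 132,"roll": 0},{"x": -10,"y": -33,"z": 150,"roll": 0},{"x": -10,"y": -36,"z": 160,"roll": 0},{"x": -10,"y": -36,"z": 160,"roll": 0}]'

```text
clock: 2.15
tool_pos: [0.5765, 0.1312, 0.0431]
ee_rot: [-179.8, -0.2, 161.7]
ft_force: [0.0, -0.3, 0.3]
width: 0.004
gripper_force: 0.0
```

```bash
python3 -c "
from h import *
to([0,166,45])"
```

```text
t 2.15 jig xyz mm [-13.7 206.   43.1] F jig [ 0.1 -0.3  0.3] rpy [-179.83   -0.24  161.69]
[0, 166, 45] [-13.5 -40.1  -1.8]
```

Emit:
move_arm --increments '[{"x": -5,"y": -6,"z": 0,"roll": 0},{"x": -10,"y": -13,"z": 0,"roll": 0},{"x": -13,"y": -20,"z": 0,"roll": 0},{"x": -13,"y": -26,"z": 0,"roll": 0},{"x": -13,"y": -31,"z": 0,"roll": 0},{"x": -13,"y": -35,"z": 0,"roll": 0},{"x": -13,"y": -38,"z": 0,"roll": 0},{"x": -13,"y": -40,"z": 0,"roll": 0}]'

```text
clock: 2.82
tool_pos: [0.5782, 0.0899, 0.0457]
ee_rot: [180.0, 0.0, 161.7]
ft_force: [0.6, 0.5, -0.6]
width: 0.007
gripper_force: 0.0
```

```bash
python3 -c "
from h import *
now()"
```

```text
t 2.82 jig xyz mm [  1.1 167.4  45.7] F jig [ 0.4  0.7 -0.6] rpy [180.     0.   161.72]
```

Emit:
move_arm --increments '[{"x": 0,"y": -3,"z": 0,"roll": 0},{"x": 0,"y": -4,"z": -2,"roll": 0},{"x": 0,"y": -5,"z": -5,"roll": 0},{"x": 0,"y": -6,"z": -9,"roll": 0},{"x": 0,"y": -7,"z": -13,"roll": 0},{"x": 0,"y": -8,"z": -17,"roll": 0},{"x": 0,"y": -9,"z": -20,"roll": 0},{"x": 0,"y": -10,"z": -23,"roll": 0}]'

```text
clock: 3.48
tool_pos: [0.5754, 0.0821, 0.0691]
ee_rot: [179.9, 0.0, 161.8]
ft_force: [0.3, 4.7, -1.5]
width: 0.006
gripper_force: 2.6
```

```bash
python3 -c "
from h import *
now()
import cv2
a=bot.snapshot('scene')[130:230,230:390]
cv2.imwrite('pics/s2.png',cv2.cvtColor(cv2.resize(a,None,fx=5,fy=5,interpolation=2),cv2.COLOR_RGB2BGR))"
```

```text
t 3.48 jig xyz mm [  1.  159.   69.1] F jig [-1.2  4.6 -1.5] rpy [1.7991e+02 1.0000e-02 1.6178e+02]
```

View pics/s2.png

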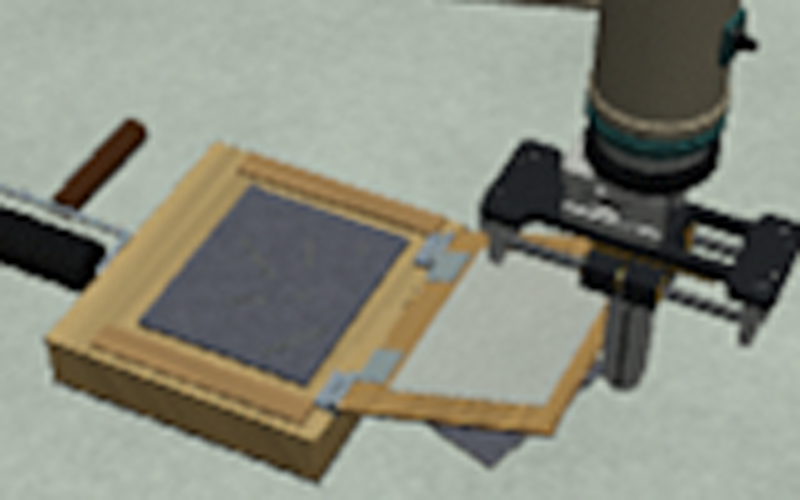

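The leaf is rising: its far corner is now at crop (552,432), and the tip presses on the edge at about 5 N. I'll work out the arc waypoints next.

Run:
```python
import numpy as np
from h import *
now()
def cmd(d):
    t=np.radians(d); s=np.clip((d-19.5)/70.5,0,1)
    if d<=90:
        dz=33+17*s
        return 155*np.cos(t)+3*np.sin(t)+10.5, 52+155*np.sin(t)-3*np.cos(t)-dz
    r=105-15*(d-90)/90; t2=t+np.radians(1.5) # small lead
    return r*np.cos(t2)+3*np.sin(t2)+12.5, 52+r*np.sin(t2)-3*np.cos(t2)
D=list(np.arange(19.5,90.1,2.94))+list(np.arange(92.5,178.1,2.5))
P=np.array([cmd(d) for d in D])
for i in range(0,len(D)-1,8):
    j=min(i+8,len(D)-1); e=(P[i+1:j+1]-P[i]).round(1); print(round(D[j],1),P[j].round(1),[(a,-b) for a,b in e.tolist()])
```

```text
t 3.53 jig xyz mm [  1.  158.9  69.6] F jig [-2.1  4.6  1.3] rpy [1.7991e+02 1.0000e-02 1.6176e+02]
43.0 [125.9 116.9] [(-2.7, -6.8), (-5.8, -13.4), (-9.2, -19.9), (-13.1, -26.1), (-17.2, -32.2), (-21.7, -38.0), (-26.6, -43.6), (-31.7, -49.0)]
66.5 [ 75.  148.7] [(-5.5, -5.1), (-11.2, -9.9), (-17.2, -14.3), (-23.5, -18.5), (-30.1, -22.3), (-36.8, -25.8), (-43.8, -29.0), (-50.9, -31.8)]
90.1 [ 12.6 157. ] [(-7.3, -2.4), (-14.8, -4.4), (-22.4, -6.1), (-30.1, -7.3), (-37.9, -8.2), (-45.8, -8.7), (-53.7, -8.7), (-62.3, -8.4)]
110.0 [-22.  147.7] [(-4.4, 0.5), (-9.0, 1.2), (-13.4, 2.1), (-17.8, 3.2), (-22.1, 4.4), (-26.4, 5.9), (-30.5, 7.5), (-34.6, 9.3)]
130.0 [-50.4 127.6] [(-4.0, 2.0), (-7.8, 4.1), (-11.6, 6.4), (-15.2, 8.9), (-18.7, 11.5), (-22.1, 14.2), (-25.3, 17.1), (-28.4, 20.1)]
150.0 [-69.6 100. ] [(-2.9, 3.1), (-5.7, 6.3), (-8.4, 9.7), (-10.9, 13.1), (-13.2, 16.6), (-15.3, 20.2), (-17.3, 23.9), (-19.1, 27.7)]
170.0 [-77.7  68.5] [(-1.6, 3.8), (-3.1, 7.7), (-4.4, 11.6), (-5.5, 15.5), (-6.4, 19.5), (-7.2, 23.5), (-7.8, 27.5), (-8.2, 31.5)]
177.5 [-77.9  56.6] [(-0.2, 4.0), (-0.3, 8.0), (-0.1, 11.9)]
```

Emit:
move_arm --increments '[{"x": 0,"y": -2.7,"z": -6.8,"roll": 0},{"x": 0,"y": -6,"z": -13.4,"roll": 0},{"x": 0,"y": -9.5,"z": -20,"roll": 0},{"x": 0,"y": -13.3,"z": -26,"roll": 0},{"x": 0,"y": -17.5,"z": -32,"roll": 0},{"x": 0,"y": -22,"z": -38,"roll": 0},{"x": 0,"y": -27,"z": -43.5,"roll": 0},{"x": 0,"y": -32,"z": -49,"roll": 0}]'

```text
clock: 4.2
tool_pos: [0.5663, 0.0553, 0.1194]
ee_rot: [179.6, 0.1, 161.9]
ft_force: [-0.4, 12.5, 6.0]
width: 0.001
gripper_force: 5.9
```

```bash
python3 -c "
from h import *
now()"
```

```text
t 4.2 jig xyz mm [  1.  130.8 119.4] F jig [-4.4 11.7  6. ] rpy [1.7962e+02 7.0000e-02 1.6188e+02]
```

Emit:
move_arm --increments '[{"x": 0,"y": -2,"z": -6,"roll": 0},{"x": 0,"y": -6,"z": -12,"roll": 0},{"x": 0,"y": -12,"z": -17,"roll": 0},{"x": 0,"y": -18,"z": -22,"roll": 0},{"x": 0,"y": -25,"z": -26,"roll": 0},{"x": 0,"y": -32,"z": -30,"roll": 0},{"x": 0,"y": -39,"z": -34,"roll": 0},{"x": 0,"y": -46,"z": -37,"roll": 0}]'

```text
clock: 4.87
tool_pos: [0.5515, 0.0064, 0.1557]
ee_rot: [179.9, 0.1, 161.7]
ft_force: [1.0, 3.9, 2.8]
width: 0.004
gripper_force: 2.0
```

```bash
python3 -c "
from h import *
now()"
```

```text
t 4.87 jig xyz mm [  2.6  79.7 155.7] F jig [-0.3  4.   2.8] rpy [1.7995e+02 1.2000e-01 1.6174e+02]
```

Emit:
move_arm --increments '[{"x": 0,"y": -7,"z": -3,"roll": 0},{"x": 0,"y": -14,"z": -5,"roll": 0},{"x": 0,"y": -21,"z": -6,"roll": 0},{"x": 0,"y": -28,"z": -7,"roll": 0},{"x": 0,"y": -35,"z": -8,"roll": 0},{"x": 0,"y": -42,"z": -8,"roll": 0},{"x": 0,"y": -49,"z": -8,"roll": 0},{"x": 0,"y": -56,"z": -8,"roll": 0}]'

```text
clock: 5.53
tool_pos: [0.5326, -0.0474, 0.1621]
ee_rot: [-180.0, -0.1, 161.7]
ft_force: [0.1, 2.9, 1.0]
width: 0.009
gripper_force: 1.0
```

```bash
python3 -c "
from h import *
now()
import cv2
a=bot.snapshot('scene')[110:230,230:390]
cv2.imwrite('pics/s3.png',cv2.cvtColor(cv2.resize(a,None,fx=5,fy=5,interpolation=2),cv2.COLOR_RGB2BGR))"
```

```text
t 5.53 jig xyz mm [  1.8  22.7 162.1] F jig [-0.8  2.8  1. ] rpy [-1.7997e+02 -6.0000e-02  1.6172e+02]
```

View pics/s3.png

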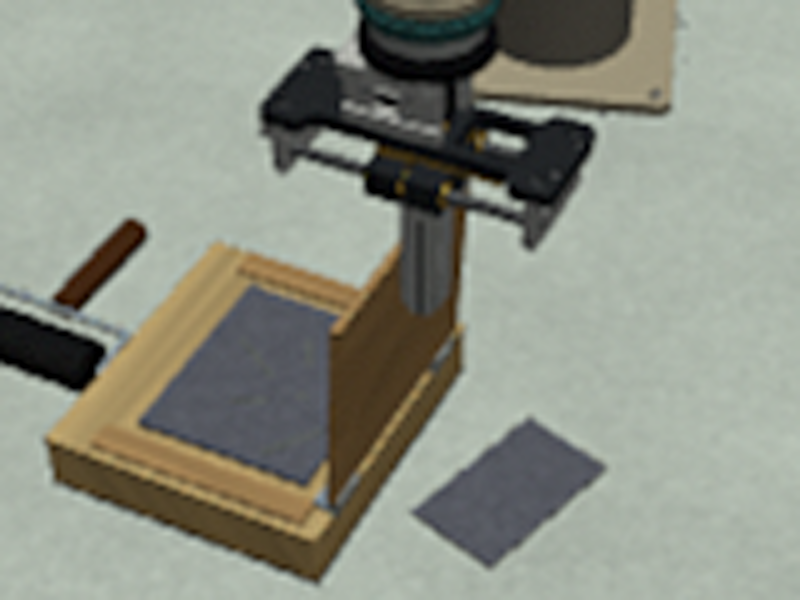

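The leaf is almost upright with the fingers on its bare back, and the offcut hasn't moved. I'm continuing over the top.

Emit:
move_arm --increments '[{"x": 0,"y": -5,"z": 1,"roll": 0},{"x": 0,"y": -10,"z": 3,"roll": 0},{"x": 0,"y": -15,"z": 5,"roll": 0},{"x": 0,"y": -20,"z": 7,"roll": 0},{"x": 0,"y": -25,"z": 8,"roll": 0},{"x": 0,"y": -30,"z": 9,"roll": 0},{"x": 0,"y": -35,"z": 11,"roll": 0},{"x": 0,"y": -40,"z": 13,"roll": 0}]'

```text
clock: 6.25
tool_pos: [0.5206, -0.085, 0.1494]
ee_rot: [-180.0, 0.0, 161.7]
ft_force: [1.0, 0.7, 2.0]
width: 0.006
gripper_force: 1.1
```

```bash
python3 -c "
from h import *
now()"
```

```text
t 6.25 jig xyz mm [  2.5 -16.8 149.4] F jig [0.7 1.  2. ] rpy [-1.7999e+02  1.0000e-02  1.6173e+02]
```

Emit:
move_arm --increments '[{"x": 0,"y": -4,"z": 2,"roll": 0},{"x": 0,"y": -9,"z": 4,"roll": 0},{"x": 0,"y": -13,"z": 6,"roll": 0},{"x": 0,"y": -17,"z": 9,"roll": 0},{"x": 0,"y": -21,"z": 12,"roll": 0},{"x": 0,"y": -25,"z": 15,"roll": 0},{"x": 0,"y": -29,"z": 18,"roll": 0},{"x": 0,"y": -33,"z": 22,"roll": 0}]'

```text
clock: 6.92
tool_pos: [0.5102, -0.1163, 0.1272]
ee_rot: [-180.0, 0.0, 161.7]
ft_force: [-0.4, 0.6, 1.2]
width: 0.004
gripper_force: 0.9
```

```bash
python3 -c "
from h import *
now()"
```

```text
t 6.92 jig xyz mm [  2.7 -49.8 127.2] F jig [-0.5  0.5  1.2] rpy [-179.99    0.    161.73]
```

Emit:
move_arm --increments '[{"x": 0,"y": -3,"z": 3,"roll": 0},{"x": 0,"y": -6,"z": 6,"roll": 0},{"x": 0,"y": -8.5,"z": 9.5,"roll": 0},{"x": 0,"y": -11,"z": 13,"roll": 0},{"x": 0,"y": -13.5,"z": 16.5,"roll": 0},{"x": 0,"y": -16,"z": 20,"roll": 0},{"x": 0,"y": -18,"z": 23.5,"roll": 0},{"x": 0,"y": -20,"z": 27,"roll": 0}]'

```text
clock: 7.58
tool_pos: [0.504, -0.1351, 0.1001]
ee_rot: [-180.0, -0.0, 161.7]
ft_force: [-0.1, -0.2, 1.3]
width: 0.007
gripper_force: 0.8
```

Emit:
move_arm --increments '[{"x": 0,"y": -1.5,"z": 3,"roll": 0},{"x": 0,"y": -3,"z": 6,"roll": 0},{"x": 0,"y": -4,"z": 9,"roll": 0},{"x": 0,"y": -5,"z": 12,"roll": 0},{"x": 0,"y": -6,"z": 15,"roll": 0},{"x": 0,"y": -7,"z": 18,"roll": 0},{"x": 0,"y": -8,"z": 21,"roll": 0},{"x": 0,"y": -8,"z": 24,"roll": 0}]'

```text
clock: 8.25
tool_pos: [0.5015, -0.1427, 0.0762]
ee_rot: [-180.0, -0.0, 161.7]
ft_force: [0.1, -0.5, 2.4]
width: 0.0
gripper_force: 0.7
```

```bash
python3 -c "
from h import *
now()"
```

```text
t 8.25 jig xyz mm [  2.8 -77.6  76.2] F jig [ 0.3 -0.5  2.4] rpy [-179.99   -0.    161.71]
```

Emit:
move_arm --increments '[{"x": 1,"y": 0,"z": 2.5,"roll": 0},{"x": 2,"y": 0,"z": 5,"roll": 0},{"x": 3,"y": 0,"z": 7.5,"roll": 0},{"x": 3,"y": 0,"z": 10,"roll": 0},{"x": 3,"y": 0,"z": 12,"roll": 0},{"x": 3,"y": 0,"z": 14,"roll": 0},{"x": 3,"y": 0,"z": 16,"roll": 0},{"x": 3,"y": 0,"z": 17.5,"roll": 0}]'

```text
clock: 8.92
tool_pos: [0.4985, -0.1415, 0.0587]
ee_rot: [-180.0, -0.0, 161.7]
ft_force: [-0.3, -0.8, 1.4]
width: 0.008
gripper_force: 0.7
```

Emit:
move_arm --increments '[{"x": 0,"y": 0,"z": 0.7,"roll": 0},{"x": 0,"y": 0,"z": 1.4,"roll": 0},{"x": 0,"y": 0,"z": 2,"roll": 0},{"x": 0,"y": 0,"z": 2.6,"roll": 0},{"x": 0,"y": 0,"z": 3.2,"roll": 0},{"x": 0,"y": 0,"z": 3.8,"roll": 0},{"x": 0,"y": 0,"z": 4.4,"roll": 0},{"x": 0,"y": 0,"z": 4.4,"roll": 0}]'

```text
clock: 9.58
tool_pos: [0.4986, -0.1414, 0.0552]
ee_rot: [180.0, -0.0, 161.7]
ft_force: [-2.1, -0.0, 9.5]
width: 0.004
gripper_force: 4.2
```

```bash
python3 -c "
from h import *
now()"
```

```text
t 9.58 jig xyz mm [ -0.3 -77.2  55.2] F jig [-1.9 -0.7  9.5] rpy [ 1.8000e+02 -1.0000e-02  1.6173e+02]
```

It rests on its stop at z = 55.2 mm, as expected. I'll press slightly harder and hold.

Emit:
move_arm --increments '[{"x": 0,"y": 0,"z": 0.7,"roll": 0},{"x": 0,"y": 0,"z": 1.3,"roll": 0},{"x": 0,"y": 0,"z": 2,"roll": 0},{"x": 0,"y": 0,"z": 2,"roll": 0},{"x": 0,"y": 0,"z": 2,"roll": 0},{"x": 0,"y": 0,"z": 2,"roll": 0},{"x": 0,"y": 0,"z": 2,"roll": 0},{"x": 0,"y": 0,"z": 2,"roll": 0}]'

```text
clock: 10.25
tool_pos: [0.4987, -0.1414, 0.055]
ee_rot: [180.0, 0.0, 161.7]
ft_force: [-5.3, 1.1, 25.7]
width: 0.008
gripper_force: 13.1
```

Emit:
move_arm --increments '[{"x": 0,"y": 0,"z": 0,"roll": 0},{"x": 0,"y": 0,"z": 0,"roll": 0},{"x": 0,"y": 0,"z": 0,"roll": 0},{"x": 0,"y": 0,"z": 0,"roll": 0},{"x": 0,"y": 0,"z": 0,"roll": 0},{"x": 0,"y": 0,"z": 0,"roll": 0},{"x": 0,"y": 0,"z": 0,"roll": 0},{"x": 0,"y": 0,"z": 0,"roll": 0}]'

```text
clock: 10.92
tool_pos: [0.4987, -0.1414, 0.055]
ee_rot: [180.0, 0.0, 161.7]
ft_force: [-6.5, 1.4, 25.8]
width: 0.009
gripper_force: 13.1
```

Emit:
move_arm --increments '[{"x": 0,"y": 0,"z": -2,"roll": 0},{"x": 0,"y": 0,"z": -5,"roll": 0},{"x": 0,"y": 0,"z": -12,"roll": 0},{"x": 0,"y": 0,"z": -30,"roll": 0},{"x": 0,"y": 0,"z": -55,"roll": 0},{"x": 0,"y": 0,"z": -85,"roll": 0},{"x": 0,"y": 0,"z": -110,"roll": 0},{"x": 0,"y": 0,"z": -125,"roll": 0}]'

```text
clock: 11.58
tool_pos: [0.5, -0.1416, 0.1803]
ee_rot: [180.0, 0.2, 161.7]
ft_force: [0.5, -0.5, -0.6]
width: 0.004
gripper_force: 0.0
```

Emit:
move_arm --increments '[{"x": 15,"y": 10,"z": 0,"roll": 0},{"x": 45,"y": 30,"z": 0,"roll": 0},{"x": 75,"y": 50,"z": 0,"roll": 0},{"x": 105,"y": 70,"z": 0,"roll": 0},{"x": 130,"y": 90,"z": 0,"roll": 0},{"x": 145,"y": 100,"z": 0,"roll": 0},{"x": 150,"y": 105,"z": 0,"roll": 0},{"x": 150,"y": 105,"z": 0,"roll": 0}]'

```text
clock: 12.25
tool_pos: [0.389, 0.0065, 0.1778]
ee_rot: [180.0, 0.0, 161.9]
ft_force: [0.7, -0.7, 0.0]
width: 0.009
gripper_force: 0.0
```

```bash
python3 -c "
from h import *
now()
import cv2
a=bot.snapshot('scene')[110:290,180:460]
cv2.imwrite('pics/s4.png',cv2.cvtColor(cv2.resize(a,None,fx=2.8,fy=2.8,interpolation=2),cv2.COLOR_RGB2BGR))"
```

```text
t 12.25 jig xyz mm [-151.5   27.8  177.8] F jig [ 0.9 -0.4  0. ] rpy [1.7997e+02 1.0000e-02 1.6191e+02]
```

View pics/s4.png

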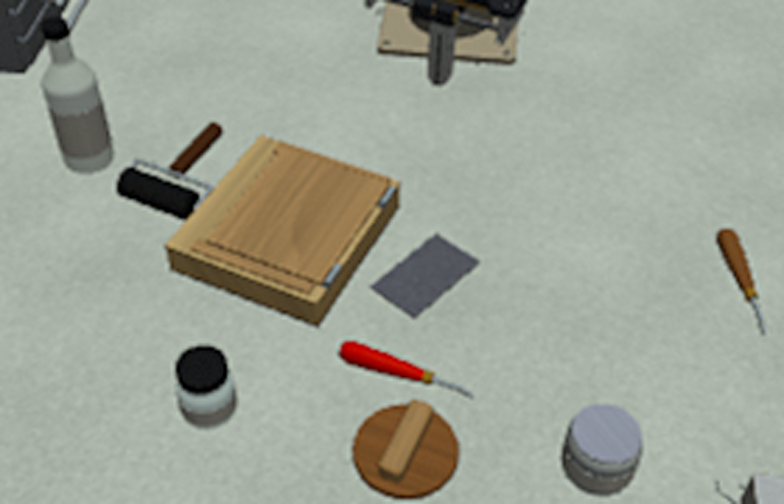

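The leaf lies flat on the block (about (300,215) in the crop), everything else is where it was, and the hand is clear.

```bash
python3 -c "
from plant import bot
print(bot.sign_off())"
```

```text
the job is handed in; nothing more can be done
None
```

The leaf is turned over and lies flat on the block. I pressed its middle at about 26 N for just over a second, withdrew the hand, and handed the job in at about 12 s with nothing else moved.

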